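# Turn a lab spatula round in the spring clip

## Robot

A 6-joint arm with a two-finger parallel gripper is mounted at the origin on the work surface. World frame = base frame: x ahead of the robot, y to its left, z up, the work surface at z = 0. Lengths are in m, angles in rad, forces in N, time in s.
With the tool pointing down it reaches from about 0.425 to 0.95 m from the base axis. Payload 3.5 kg.
Tool frame: the origin (TCP) lies between the finger pads; the fingertips stand 25 mm ahead of it and the grasp point (between the pads) lies 6 mm ahead of it (ctrl.finger_overhang is the distance from the TCP to the fingertips, in m); x points along the fingers, y is the direction in which the jaws open and shut, and the axes are right-handed (so a half turn about x gives the same grasp; the last joint's range is limited). The gripper opens to 85 mm and grips with 20 to 120 N. Pads are 22 mm wide; open, the fingers measure 114 mm over their backs; the gripper's body (76 mm by 85 mm) begins 54 mm behind the grasp point. The pads swing forward as they close: fully open they stand 13 mm farther back than shut.
Start: joints at [1.06, 0.286, 1.577, -0, 1.279, -0.15], TCP at [0.238, 0.632, 0.256] pointing down, gripper open.
Joint ranges: [-2.77, 2.77], [-0.9, 2.22], [0.21, 2.48], [-1.53, 4.67], [0.24, 2.81], [-2.84, 2.84]. Speed limits (rad/s): [2.79, 2.79, 3.14, 3.14, 3.14, 3.14].

## Interface

Orientations are given as a unit quaternion [x, y, z, w].
In Python, from plant import ctrl gives the robot as it stands.
- The arm moves only by the tool play_rows, never from a script. Its argument "targets" is a list of rows, each an object with "delta_pos": the shift along the world's x, y, z normalised to -1 to 1, where 1 is 1000 mm, a list of three; "delta_rot": the turn, a rotation vector about the world's x, y, z normalised to -1 to 1, where 1 is pi rad, a list of three; "claw": the finger opening in mm, from 0 to 85.4. In form: [{"delta_pos": [tx, ty, tz], "delta_rot": [wx, wy, wz], "claw": claw}, ...]. A call has 1 to 20 rows; each row is the pose to reach, as a shift and turn from the pose measured when the call began, turning the shorter way round; what a row does not reach only later rows make up. A row lasts 1/12 s, in which the tool goes at most 41.7 mm and 7.16 degrees, less where a joint would pass 70% of its speed; a pose out of reach is approached as far as the arm can. A call with a number of a shift or a turn outside -1 to 1 is refused whole. A call with a gripper value outside its range is refused whole. The fingers move at their own pace and stop on an object; "newtons" is the grip in N (left out, the last holds). Time passes only in rows, so rows that repeat a pose let the fingers close. It gives the time, the measured TCP pose, the force and the opening at its end, in the units of the state.
- ctrl.get_state(): the state, without advancing time (a new reading comes with each control period).
- ctrl.read_camera(name): name is "scene" or "top" or "wrist"; returns the picture (480x640x3 uint8, blue, green, red); there is no depth.
- ctrl.calibration(name): a dict with "fx", "fy", "cx", "cy" (pixels), "camera_from_world" (4x4, takes a point from world to camera coordinates). Camera axes: x right, y down, z forward; pixel columns grow to the right and rows downward; lengths in m; the calibration is good to about 2 mm. The wrist camera is an equidistant fisheye: a pixel r from the principal point sees the ray r / f radians off the axis. A picture is of the moment at which its call begins: read the wrist's pose just before it. calibration takes no time and is no camera call; for the wrist camera it gives the pose at the moment of the call.
- ctrl.sign_off(): hands the job in, once; it reports no verdict.
The state is a dict: "time": time; "qpos": joint angles; "dq": joint speeds; "joint_efforts": joint torques, N m; "eef_pos": TCP position; "tcp_rot": TCP orientation; "contact_force": force on the tool from outside, world axes, zero at the start; "wrist_torque": the same for the moment, N m; "opening": opening from 0.0 (shut) to 1.0 (fully open).
Only numpy, scipy, OpenCV 4.12 (cv2) and the standard library are available. Lean on these libraries where they do the work, as an engineer would, in place of code of your own. Each camera call takes 0.05 s, during which the arm holds its last target. There are 200 camera calls.

## Task

Get the black-handled spatula ready to be handed out handle first: pick it up by its black handle, press its steel waist down into the spring clip until it sits on the clip's floor, and let go. Then take it from the other side of the clip, by the steel shank on the blade side, lift it out and lay it flat and lengthwise in the three-sided tray, blade inside towards the closed end and handle sticking out over the open end. Leave the short all-steel spatula where it lies.

Things in the scene. Friction and masses are not known exactly. Their poses are not given: they have to be found in the camera images.
- spatula: Loose spatula, 200 mm, 80 g, lying flat, handle roughly to the robot. Origin: underside of its waist (balance point); x to the blade, z up. All in mm: black handle x -95 to -20, 14 wide, 12 high: pinch near -48. Steel bar x -20 to 60, 10 x 10: waist (clip here) -15 to 15, shank: pinch near +42. Grips at least 15 from the origin. Flat blade x 60 to 105, 24 wide, 3 thick. Undersides level.
- clip: Fixed spring clip on a post (in mm). Origin: under the centre of its 110 (x) x 50 mm foot, z up. Spatula lies along clip y, either way round, centred, underside on the 70 (x) x 30 mm floor at z 60. Two sprung jaws, 18 wide in y, at x +-4; above z 73 they flare to a mouth 28 wide at z 94 (clip's top), and give 12 mm sideways each. Pressing in takes 3 to 8 N, lifting out about 2 N.
- tray: Fixed dark steel tray (in mm), 160 long (x), 120 wide, floor 4 mm thick, walls 14 high, 4 thick on both sides and the closed end. Origin: underside, middle of the closed end's outer face; x to the open end, roughly away from the robot; z up. Spatula origin belongs at x 125, y 0, blade to the closed end; the handle then overhangs the open end by 60 mm.
- plain: Bystander: a shorter one-piece steel spatula without a handle, 166 mm long, 8 to 14 mm wide, up to 6 mm thick, loose on the bench beside the other one. Origin: its middle, underside; x along it. Leave it alone.
There are look-alikes about, which are no part of the job. What is shaped like the spatula but purple or yellow is not meant.

How it is judged:
By the outcome, as a careful person would: the job done as asked, in the order asked, and still so for the second after the job is handed in, with the robot touching nothing.
It also fails if it takes over 58 s, if anything falls off the work surface, if the arm or the gripper's body presses on something with over 40 N, if the wrist force passes 120 N, or if a joint passes its speed limit or range.

## Working session

There is one attempt and no reset: what is moved stays moved. The work goes in short steps, Python scripts to look and compute and a tool call to move; the robot and the scene stay as the last step left them, time stands still between calls to the robot, and variables do not carry over. Pictures are saved under pics/ and viewed, about 8 in all and at most 12, crops included, and the job is handed in when it is done.

Besides the shell and the picture viewer there is one more tool, called after "Emit:" as name([rows], argument=value, ...), one row to a line, values as JSON. play_rows: Moves the arm, as the interface text tells. Its arguments: {"type":"object","properties":{"targets":{"type":"array"},"newtons":{"type":"number"}},"required":["targets"]}

```bash
mkdir -p pics; cat > h.py <<'E'
import numpy as np, cv2
from plant import ctrl
from scipy.spatial.transform import Rotation as R
def ray(c,u,v,fish=False):
    if fish:
        dx,dy=(u-c['cx'])/c['fx'],(v-c['cy'])/c['fy']; r=np.hypot(dx,dy)
        d=np.array([np.sin(r)*dx/max(r,1e-9),np.sin(r)*dy/max(r,1e-9),np.cos(r)])
    else: d=np.array([(u-c['cx'])/c['fx'],(v-c['cy'])/c['fy'],1])
    T=np.linalg.inv(np.array(c['camera_from_world'])); return T[:3,3],T[:3,:3]@d
def onz(c,u,v,z,fish=False):
    o,d=ray(c,u,v,fish); return np.round(o+d*(z-o[2])/d[2],4)
def proj(c,p):
    q=np.array(c['camera_from_world'])@np.r_[p,1]; return q[0]/q[2]*c['fx']+c['cx'],q[1]/q[2]*c['fy']+c['cy']
E
python3 - <<'E'
from h import *
for n in('top','scene','wrist'):
    c=ctrl.calibration(n); im=ctrl.read_camera(n); cv2.imwrite(f'pics/{n}0.png',im); np.save(f'pics/{n}c.npy',c)
    print(n,c['fx'],c['cx'],c['cy'],np.round(np.linalg.inv(c['camera_from_world']),3).tolist())
print(ctrl.get_state())
E
```

```text
top 433.3422457901991 316.74809061414044 245.06365389408234 [[-0.011, -0.992, 0.122, 0.351], [-1.0, 0.01, -0.013, -0.208], [0.012, -0.122, -0.992, 1.082], [0.0, 0.0, 0.0, 1.0]]
scene 548.1642936708113 323.54601405809143 249.4752970413784 [[0.674, 0.59, -0.445, 1.038], [0.739, -0.533, 0.413, -0.737], [0.007, -0.607, -0.795, 1.068], [0.0, 0.0, 0.0, 1.0]]
wrist 371.64829954431775 319.5450580260111 240.84979464722784 [[0.353, 0.897, 0.266, 0.169], [0.936, -0.338, -0.103, 0.657], [-0.002, 0.285, -0.959, 0.372], [0.0, 0.0, 0.0, 1.0]]
{'time': 0.15, 'qpos': array([ 1.06000536e+00,  2.86982460e-01,  1.57784291e+00,  1.07361239e-05,
        1.27857755e+00, -1.49993364e-01]), 'dq': array([ 0.00201001, -0.00134209, -0.00414341,  0.00077615, -0.00074777,
       -0.00035259]), 'joint_efforts': array([ 6.68848370e-04, -4.06606078e+01, -2.93139946e+01, -1.16448100e-04,
        3.94896386e-03,  2.47792468e-05]), 'eef_pos': array([0.23802705, 0.63114687, 0.25525017]), 'tcp_rot': array([ 0.12626725,  0.69584259, -0.12747571,  0.69542045]), 'contact_force': array([ 0.85095837, -0.51166483,  0.36760534]), 'wrist_torque': array([0.01405114, 0.0410639 , 0.01037267]), 'opening': 0.9993613912261908}
```

View pics/top0.png

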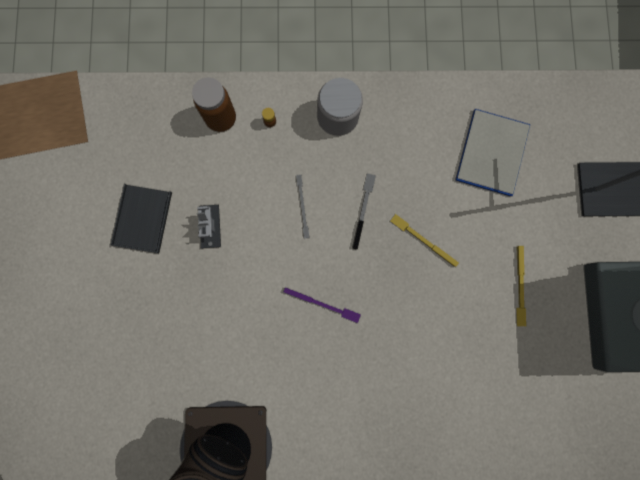

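View pics/scene0.png

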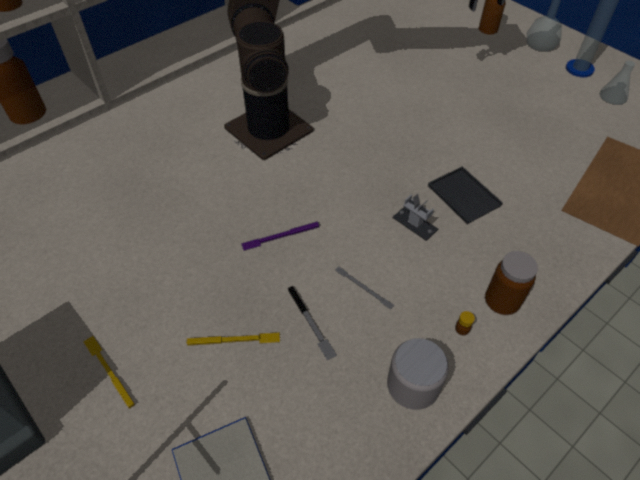

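Seen in the top view: the black-handled spatula is at (363,212), with its handle end at (356,248) and blade at (370,180). The things it could be mistaken for are the purple one (320,305), the yellow ones (425,240) and (521,285), and the plain steel one (303,205). The clip is at (208,226) and the tray at (141,218). I choose the one at (363,212) and will check it in a crop.

```bash
python3 - <<'E'
from h import *
im=cv2.imread('pics/top0.png'); c=np.load('pics/topc.npy',allow_pickle=True).item()
g=cv2.cvtColor(im,cv2.COLOR_BGR2GRAY)
a=cv2.resize(im[165:260,100:225],None,fx=5,fy=5,interpolation=cv2.INTER_CUBIC)
b=cv2.resize(im[165:260,340:390],None,fx=5,fy=5,interpolation=cv2.INTER_CUBIC)[:a.shape[0]]
cv2.imwrite('pics/crop1.png',cv2.convertScaleAbs(cv2.hconcat([a[:,:],b])[:, :800],alpha=1.4))
def comp(x0,y0,x1,y1,th):
    m=np.zeros_like(g); m[y0:y1,x0:x1]=(g[y0:y1,x0:x1]<th)*255
    k,_=cv2.findContours(m,cv2.RETR_EXTERNAL,cv2.CHAIN_APPROX_NONE); return max(k,key=cv2.contourArea)
for nm,bx,th,z in(('handle',(345,215,375,255),60,.012),('tray',(100,170,180,265),75,.014),('foot',(198,195,228,255),85,.006)):
    k=comp(*bx,th); r=cv2.minAreaRect(k); P=cv2.boxPoints(r)
    print(nm,np.round(r[0],1),np.round(r[1],1),r[2]); print([onz(c,*p,z)[:2].tolist() for p in P],onz(c,*r[0],z))
print('blade',onz(c,370,183,.003),onz(c,371,174,.003))
E
```

```text
handle [357.4 234.1] [ 5.4 29.1] 12.528807640075684
[[0.4748, -0.3084], [0.5464, -0.3258], [0.5432, -0.339], [0.4718, -0.3216]] [ 0.5089 -0.3237  0.012 ]
tray [140.6 218.7] [49.7 64.7] 11.88865852355957
[[0.4867, 0.2899], [0.6471, 0.264], [0.6197, 0.1414], [0.4601, 0.1694]] [0.5526 0.2162 0.014 ]
foot [209.  226.5] [43. 22.] 90.0
[[0.5879, 0.0767], [0.5874, 0.0213], [0.4781, 0.0196], [0.4786, 0.0743]] [0.5327 0.048  0.006 ]
blade [ 0.642  -0.3599  0.003 ] [ 0.6656 -0.3631  0.003 ]
```

View pics/crop1.png

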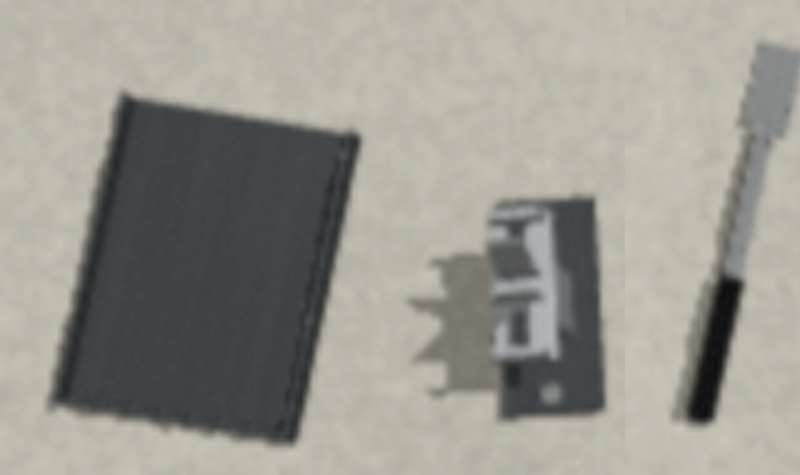

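The crop confirms the choice: black handle with a steel shank and blade, handle towards the robot. The tray's long axis is tilted about 10° and the clip stands nearly square. Next I work out the move.

```bash
cat >> h.py <<'E'
def plan(p,blade_yaw=None):
    """delta to TCP p, tool down, jaws across direction blade_yaw (deg)"""
    s=ctrl.get_state(); r0=R.from_quat(s['tcp_rot']); M=r0.as_matrix()
    print('t',round(s['time'],2),'pos',np.round(s['eef_pos'],4),'jawyaw',round(np.degrees(np.arctan2(M[1,1],M[0,1])),2),'q',np.round(s['qpos'],2),'F',np.round(s['contact_force'],1),'op',round(s['opening'],3))
    for k in(90,-90):
        a=np.radians(blade_yaw+k); y=np.array([np.cos(a),np.sin(a),0]); x=np.array([0,0,-1.])
        T=np.stack([x,y,np.cross(x,y)],1); print(k,'dpos',np.round(p-s['eef_pos'],4),'drot',np.round((R.from_matrix(T)*r0.inv()).as_rotvec()/np.pi,4))
E
python3 - <<'E'
from h import *
print(ctrl.finger_overhang)
plan([.515,-.326,.18],-14)
E
```

```text
0.025
t 0.15 pos [0.238  0.6311 0.2553] jawyaw 69.33 q [ 1.06  0.29  1.58  0.    1.28 -0.15] F [ 0.9 -0.5  0.4] op 0.999
90 dpos [ 0.277  -0.9571 -0.0753] drot [ 0.0005 -0.0003  0.0371]
-90 dpos [ 0.277  -0.9571 -0.0753] drot [-4.000e-04 -8.000e-04 -9.629e-01]
```

Emit:
play_rows([
  {"delta_pos": [0.24, -0.4, 0], "delta_rot": [0, 0, 0], "claw": 60},
  {"delta_pos": [0.24, -0.4, 0], "delta_rot": [0, 0, 0], "claw": 60},
  {"delta_pos": [0.24, -0.4, 0], "delta_rot": [0, 0, 0], "claw": 60},
  {"delta_pos": [0.24, -0.4, 0], "delta_rot": [0, 0, 0], "claw": 60},
  {"delta_pos": [0.24, -0.4, 0], "delta_rot": [0, 0, 0], "claw": 60},
  {"delta_pos": [0.24, -0.4, 0], "delta_rot": [0, 0, 0], "claw": 60},
  {"delta_pos": [0.24, -0.4, 0], "delta_rot": [0, 0, 0], "claw": 60},
  {"delta_pos": [0.24, -0.4, 0], "delta_rot": [0, 0, 0], "claw": 60},
  {"delta_pos": [0.24, -0.4, 0], "delta_rot": [0, 0, 0], "claw": 60},
  {"delta_pos": [0.24, -0.4, 0], "delta_rot": [0, 0, 0], "claw": 60},
  {"delta_pos": [0.24, -0.4, 0], "delta_rot": [0, 0, 0], "claw": 60},
])

```text
time: 1.07
eef_pos: [0.4741, 0.2364, 0.2551]
tcp_rot: [0.126, 0.696, -0.127, 0.695]
contact_force: [1.1, 0.7, 0.0]
opening: 0.702
```

```bash
python3 - <<'E'
from h import *
plan([.515,-.326,.18],-14)
E
```

```text
t 1.07 pos [0.4741 0.2364 0.2551] jawyaw 69.33 q [ 0.27 -0.03  1.93 -0.    1.24 -0.94] F [1.1 0.7 0. ] op 0.702
90 dpos [ 0.0409 -0.5624 -0.0751] drot [ 0.0005 -0.0003  0.037 ]
-90 dpos [ 0.0409 -0.5624 -0.0751] drot [-4.000e-04 -8.000e-04 -9.629e-01]
```

```bash
python3 - <<'E'
from h import *
c=ctrl.calibration('wrist'); im=ctrl.read_camera('wrist'); cv2.imwrite('pics/w1.png',im); np.save('pics/w1c.npy',c)
E
```

Emit:
play_rows([
  {"delta_pos": [0.04, -0.56, -0.03], "delta_rot": [0, 0, 0.037], "claw": 45},
  {"delta_pos": [0.04, -0.56, -0.03], "delta_rot": [0, 0, 0.037], "claw": 45},
  {"delta_pos": [0.04, -0.56, -0.03], "delta_rot": [0, 0, 0.037], "claw": 45},
  {"delta_pos": [0.04, -0.56, -0.03], "delta_rot": [0, 0, 0.037], "claw": 45},
  {"delta_pos": [0.04, -0.56, -0.03], "delta_rot": [0, 0, 0.037], "claw": 45},
  {"delta_pos": [0.04, -0.56, -0.03], "delta_rot": [0, 0, 0.037], "claw": 45},
  {"delta_pos": [0.04, -0.56, -0.03], "delta_rot": [0, 0, 0.037], "claw": 45},
  {"delta_pos": [0.04, -0.56, -0.03], "delta_rot": [0, 0, 0.037], "claw": 45},
  {"delta_pos": [0.04, -0.56, -0.03], "delta_rot": [0, 0, 0.037], "claw": 45},
  {"delta_pos": [0.04, -0.56, -0.03], "delta_rot": [0, 0, 0.037], "claw": 45},
  {"delta_pos": [0.04, -0.56, -0.03], "delta_rot": [0, 0, 0.037], "claw": 45},
  {"delta_pos": [0.04, -0.56, -0.07], "delta_rot": [0, 0, 0.037], "claw": 45},
  {"delta_pos": [0.04, -0.56, -0.07], "delta_rot": [0, 0, 0.037], "claw": 45},
  {"delta_pos": [0.04, -0.56, -0.07], "delta_rot": [0, 0, 0.037], "claw": 45},
  {"delta_pos": [0.04, -0.56, -0.07], "delta_rot": [0, 0, 0.037], "claw": 45},
  {"delta_pos": [0.04, -0.56, -0.07], "delta_rot": [0, 0, 0.037], "claw": 45},
])

```text
time: 2.45
eef_pos: [0.5169, -0.3301, 0.183]
tcp_rot: [0.088, 0.701, -0.09, 0.702]
contact_force: [-0.8, 0.0, 0.9]
opening: 0.525
```

```bash
python3 - <<'E'
from h import *
plan([.515,-.326,.10],-14)
c=ctrl.calibration('wrist'); im=ctrl.read_camera('wrist'); cv2.imwrite('pics/w2.png',im); np.save('pics/w2c.npy',c)
w1=cv2.imread('pics/w1.png'); cv2.imwrite('pics/both.png',cv2.resize(cv2.vconcat([w1,im]),(400*1,600)))
E
```

```text
t 2.45 pos [ 0.5169 -0.3301  0.183 ] jawyaw 75.52 q [-0.73  0.22  1.8  -0.    1.12 -2.05] F [-0.8  0.   0.9] op 0.525
90 dpos [-0.0019  0.0041 -0.083 ] drot [ 0.0011 -0.      0.0027]
-90 dpos [-0.0019  0.0041 -0.083 ] drot [-1.000e-04 -1.700e-03 -9.973e-01]
```

View pics/both.png

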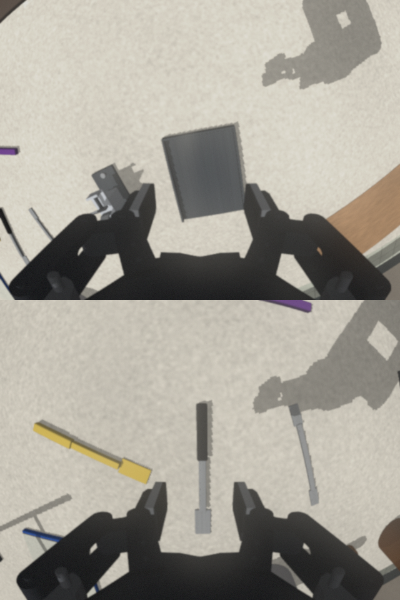

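The wrist view w1 shows the tray (its near edge at rows ~125–135 of the small picture) and the clip at (110,185). In w2 the spatula lies between the fingers, with its handle end at (204,403), the handle/steel joint at (203,460) and the blade tip at (203,533). Next I measure both.

```bash
python3 - <<'E'
from h import *
im=cv2.imread('pics/w2.png'); c=np.load('pics/w2c.npy',allow_pickle=True).item()
g=cv2.cvtColor(im,cv2.COLOR_BGR2GRAY)
m=np.zeros_like(g); m[150:270,300:345]=(g[150:270,300:345]<85)*255
k=max(cv2.findContours(m,0,1)[0],key=cv2.contourArea); r=cv2.minAreaRect(k); print(r)
P=np.array([onz(c,*p,.012,True) for p in cv2.boxPoints(r)]); print(P)
hc=onz(c,*r[0],.012,True)
# handle ends: mid of short edges
print('centre',hc)
hs=cv2.boxPoints(r); hs=hs[np.argsort(hs[:,1])]; A=onz(c,*hs[:2].mean(0),.012,True);B=onz(c,*hs[2:].mean(0),.012,True)
tip=onz(c,325,373,.003,True); d=B-A; e=tip-A
print('ends',A,B,np.linalg.norm(d),np.degrees(np.arctan2(d[1],d[0])),'tip',tip,np.linalg.norm(e),np.degrees(np.arctan2(e[1],e[0])))
w=cv2.imread('pics/w1.png'); cw=np.load('pics/w1c.npy',allow_pickle=True).item(); g=cv2.cvtColor(w,cv2.COLOR_BGR2GRAY)
m=np.zeros_like(g); m[185:365,250:400]=(g[185:365,250:400]<125)*255; cv2.imwrite('pics/m.png',m)
k=max(cv2.findContours(m,0,1)[0],key=cv2.contourArea); print('traypix',cv2.approxPolyDP(k,6,True).reshape(-1,2).tolist())
cl=cv2.resize(w[180:400,110:420],None,fx=2.5,fy=2.5,interpolation=cv2.INTER_CUBIC); cv2.imwrite('pics/w1crop.png',cl)
E
```

```text
((323.4999694824219, 210.49996948242188), (88.99998474121094, 12.999998092651367), 90.0)
[[ 0.4695 -0.3209  0.012 ]
 [ 0.472  -0.3112  0.012 ]
 [ 0.5422 -0.3288  0.012 ]
 [ 0.5396 -0.3391  0.012 ]]
centre [ 0.5049 -0.3248  0.012 ]
ends [ 0.4707 -0.316   0.012 ] [ 0.5409 -0.334   0.012 ] 0.07247095970111067 -14.381394591090608 tip [ 0.663  -0.3634  0.003 ] 0.19826005649146783 -13.846801830704555
traypix [[374, 200], [260, 221], [292, 354], [388, 334], [399, 364], [399, 294], [389, 299]]
```

View pics/w1crop.png

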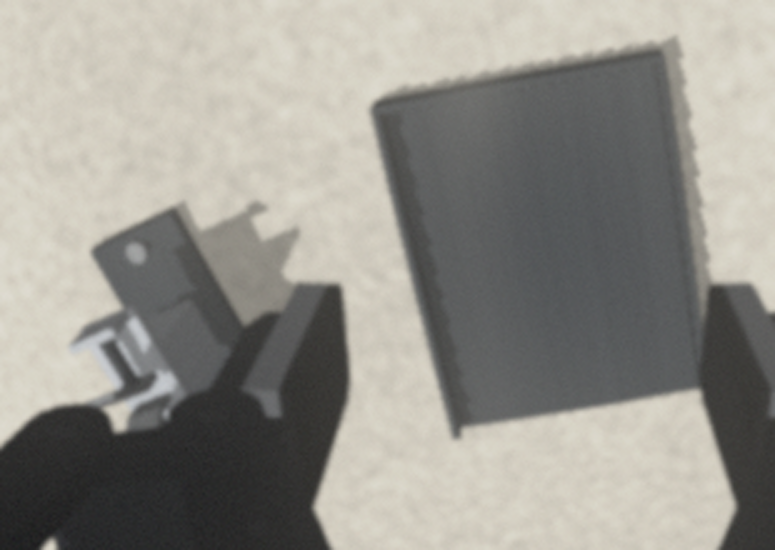

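The crop shows that the tray's closed end (with a wall) faces the robot and its far end is open. The clip's jaws are at crop px (120,360), and its foot's near edge runs from (95,250) to (185,205). The handle pinch point is about (0.516, -0.327), yaw -14°. Descending.

Emit:
play_rows([
  {"delta_pos": [-0.001, 0.0035, -0.04], "delta_rot": [0, 0, 0.003], "claw": 45},
  {"delta_pos": [-0.001, 0.0035, -0.08], "delta_rot": [0, 0, 0.003], "claw": 45},
  {"delta_pos": [-0.001, 0.0035, -0.11], "delta_rot": [0, 0, 0.003], "claw": 45},
  {"delta_pos": [-0.001, 0.0035, -0.13], "delta_rot": [0, 0, 0.003], "claw": 45},
  {"delta_pos": [-0.001, 0.0035, -0.145], "delta_rot": [0, 0, 0.003], "claw": 45},
  {"delta_pos": [-0.001, 0.0035, -0.152], "delta_rot": [0, 0, 0.003], "claw": 45},
  {"delta_pos": [-0.001, 0.0035, -0.155], "delta_rot": [0, 0, 0.003], "claw": 45},
  {"delta_pos": [-0.001, 0.0035, -0.155], "delta_rot": [0, 0, 0.003], "claw": 45},
  {"delta_pos": [-0.001, 0.0035, -0.155], "delta_rot": [0, 0, 0.003], "claw": 45},
])

```text
time: 3.25
eef_pos: [0.5176, -0.3257, 0.0309]
tcp_rot: [0.083, 0.701, -0.087, 0.703]
contact_force: [1.0, 1.1, 0.6]
opening: 0.526
```

Emit:
play_rows([
  {"delta_pos": [0, 0, 0], "delta_rot": [0, 0, 0], "claw": 8},
  {"delta_pos": [0, 0, 0], "delta_rot": [0, 0, 0], "claw": 8},
  {"delta_pos": [0, 0, 0], "delta_rot": [0, 0, 0], "claw": 8},
  {"delta_pos": [0, 0, 0], "delta_rot": [0, 0, 0], "claw": 8},
  {"delta_pos": [0, 0, 0], "delta_rot": [0, 0, 0], "claw": 8},
  {"delta_pos": [0, 0, 0], "delta_rot": [0, 0, 0], "claw": 8},
  {"delta_pos": [0, 0, 0], "delta_rot": [0, 0, 0], "claw": 8},
  {"delta_pos": [0, 0, 0], "delta_rot": [0, 0, 0], "claw": 8},
], newtons=80)

```text
time: 3.92
eef_pos: [0.5185, -0.3264, 0.0329]
tcp_rot: [0.083, 0.7, -0.087, 0.704]
contact_force: [-0.9, 0.8, 6.0]
opening: 0.121
```

```bash
python3 - <<'E'
from h import *
plan([.516,-.3266,.027],-14)
im=ctrl.read_camera('wrist'); cv2.imwrite('pics/w3.png',im[100:460,120:520])
plan([.516,-.3266,.027],-14)
E
```

```text
t 3.92 pos [ 0.5185 -0.3264  0.0329] jawyaw 76.18 q [-0.73  0.42  1.86 -0.    0.85 -2.05] F [-0.9  0.8  6. ] op 0.121
90 dpos [-0.0025 -0.0002 -0.0059] drot [ 0.0024  0.0017 -0.001 ]
-90 dpos [-0.0025 -0.0002 -0.0059] drot [-0.0027  0.0038  0.999 ]
t 3.97 pos [ 0.5185 -0.3265  0.0329] jawyaw 76.18 q [-0.73  0.42  1.86 -0.    0.85 -2.05] F [-1.   0.5  5.5] op 0.125
90 dpos [-0.0025 -0.0001 -0.0059] drot [ 0.0025  0.0017 -0.001 ]
-90 dpos [-0.0025 -0.0001 -0.0059] drot [-0.0027  0.0038  0.999 ]
```

View pics/w3.png

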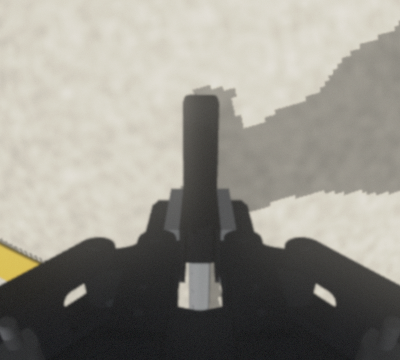

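The crop shows the handle clamped between both pads, with the bar going forward beneath them. Lift, then move towards the clip, turning −76°.

Emit:
play_rows([
  {"delta_pos": [0, 0, 0.01], "delta_rot": [0, 0, 0], "claw": 5},
  {"delta_pos": [0, 0, 0.03], "delta_rot": [0, 0, 0], "claw": 5},
  {"delta_pos": [0, 0, 0.06], "delta_rot": [0, 0, 0], "claw": 5},
  {"delta_pos": [0, 0, 0.1], "delta_rot": [0, 0, 0], "claw": 5},
  {"delta_pos": [0, 0, 0.14], "delta_rot": [0, 0, 0], "claw": 5},
  {"delta_pos": [0, 0.03, 0.18], "delta_rot": [0, 0, -0.04], "claw": 5},
  {"delta_pos": [-0.005, 0.06, 0.21], "delta_rot": [0, 0, -0.08], "claw": 5},
  {"delta_pos": [-0.01, 0.09, 0.23], "delta_rot": [0, 0, -0.12], "claw": 5},
  {"delta_pos": [-0.02, 0.12, 0.25], "delta_rot": [0, 0, -0.16], "claw": 5},
  {"delta_pos": [-0.025, 0.15, 0.26], "delta_rot": [0, 0, -0.2], "claw": 5},
  {"delta_pos": [-0.03, 0.18, 0.27], "delta_rot": [0, 0, -0.24], "claw": 5},
  {"delta_pos": [-0.04, 0.21, 0.27], "delta_rot": [0, 0, -0.28], "claw": 5},
  {"delta_pos": [-0.045, 0.24, 0.27], "delta_rot": [0, 0, -0.32], "claw": 5},
  {"delta_pos": [-0.05, 0.26, 0.27], "delta_rot": [0, 0, -0.36], "claw": 5},
  {"delta_pos": [-0.05, 0.275, 0.27], "delta_rot": [0, 0, -0.4], "claw": 5},
  {"delta_pos": [-0.05, 0.275, 0.27], "delta_rot": [0, 0, -0.42], "claw": 5},
  {"delta_pos": [-0.05, 0.275, 0.27], "delta_rot": [0, 0, -0.42], "claw": 5},
  {"delta_pos": [-0.05, 0.275, 0.27], "delta_rot": [0, 0, -0.42], "claw": 5},
])

```text
time: 5.47
eef_pos: [0.4682, -0.0513, 0.303]
tcp_rot: [0.494, 0.503, -0.5, 0.503]
contact_force: [0.9, -0.6, -0.7]
opening: 0.121
```

```bash
python3 - <<'E'
from h import *
plan([.533,.094,.13],-90)
c=ctrl.calibration('wrist'); im=ctrl.read_camera('wrist'); cv2.imwrite('pics/w4.png',im); np.save('pics/w4c.npy',c)
c=ctrl.calibration('scene'); im=ctrl.read_camera('scene'); cv2.imwrite('pics/s4.png',im)
E
```

```text
t 5.47 pos [ 0.4682 -0.0513  0.303 ] jawyaw 0.71 q [-0.32 -0.21  2.   -0.01  1.35 -0.33] F [ 0.9 -0.6 -0.7] op 0.121
90 dpos [ 0.0648  0.1453 -0.173 ] drot [ 0.0023 -0.0019 -0.004 ]
-90 dpos [ 0.0648  0.1453 -0.173 ] drot [0.0029 0.0036 0.996 ]
```

View pics/w4.png

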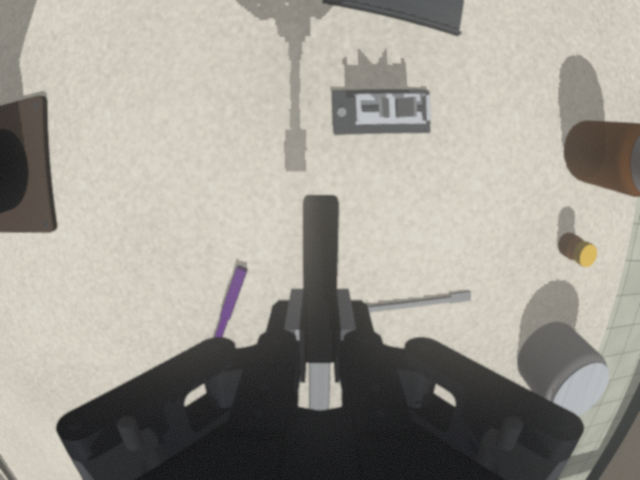

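The wrist view shows the spatula held straight, with its handle along column 320. The clip's foot spans (331,88) to (431,133) and the jaws span about (357–427, 92–124). I enlarge it.

```bash
python3 - <<'E'
from h import *
im=cv2.imread('pics/w4.png'); c=np.load('pics/w4c.npy',allow_pickle=True).item()
a=cv2.resize(im[70:145,320:445],None,fx=6,fy=6,interpolation=cv2.INTER_CUBIC)
s=cv2.imread('pics/s4.png')
cv2.imwrite('pics/c4.png',a)
g=cv2.cvtColor(im,cv2.COLOR_BGR2GRAY)
m=np.zeros_like(g); m[86:145,325:445]=(g[86:145,325:445]<120)*255
k,_=cv2.findContours(m,0,1); k=np.vstack([x for x in k if cv2.contourArea(x)>15]); r=cv2.minAreaRect(k); print(r)
for z in(0,.006): print([onz(c,*p,z,True)[:2].tolist() for p in cv2.boxPoints(r)])
c1=np.load('pics/w1c.npy',allow_pickle=True).item()
for z in(0.,.006,.01): print('w1 near foot',onz(c1,147.2,280,z,True)[:2],onz(c1,184,261.2,z,True)[:2])
print('w1 tray',[onz(c1,u,v,z,True)[:2].tolist() for u,v,z in((259.2,221.2,.014),(374.8,200.8,.014),(292.8,354.8,.004),(390,334.8,.004))])
ct=np.load('pics/topc.npy',allow_pickle=True).item()
print('top tray',[onz(ct,100+u/5,165+v/5,z)[:2].tolist() for u,v,z in((52,405,.0),(295,443,.0),(122,95,.01),(357,133,.01))])
E
```

```text
((379.9870910644531, 110.32717895507812), (43.99186325073242, 95.55924987792969), 88.8982925415039)
[[0.4773, 0.0691], [0.5858, 0.0773], [0.5883, 0.0262], [0.4789, 0.0193]]
[[0.4771, 0.0684], [0.5841, 0.0765], [0.5866, 0.0262], [0.4788, 0.0193]]
w1 near foot [0.4819 0.0164] [0.4772 0.0726]
w1 near foot [0.4807 0.0204] [0.476  0.0757]
w1 near foot [0.4798 0.023 ] [0.4753 0.0777]
w1 tray [[0.464, 0.1746], [0.4852, 0.2892], [0.6273, 0.1437], [0.6422, 0.259]]
top tray [[0.4866, 0.2944], [0.4662, 0.1727], [0.6427, 0.2619], [0.622, 0.1432]]
```

View pics/c4.png

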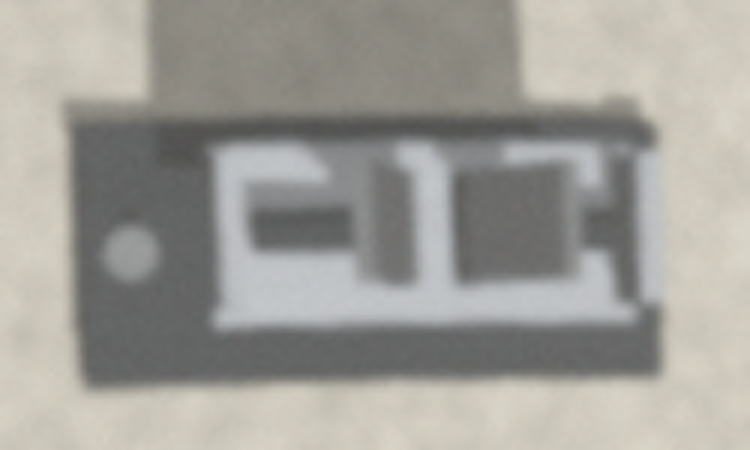

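```bash
python3 - <<'E'
from h import *
c=np.load('pics/w4c.npy',allow_pickle=True).item()
f=lambda u,v,z: onz(c,320+u/6,70+v/6,z,True)[:2]
print('floor y- edge',f(213,328,.06),f(637,318,.06),'mid',(f(213,328,.06)+f(637,318,.06))/2)
print('floor back',f(213,145,.06))
for v in(165,220,275): print('mouth',f(360+0*v,v,.094),f(577,v,.094),(f(360,v,.094)+f(577,v,.094))/2,'neck',(f(415,v,.073)+f(455,v,.073))/2)
print('channel',(f(416,310,.06)+f(455,310,.06))/2)
E
```

```text
floor y- edge [0.4989 0.0285] [0.5685 0.0338] mid [0.5337  0.03115]
floor back [0.4984 0.0582]
mouth [0.5167 0.0528] [0.5491 0.0549] [0.5329  0.05385] neck [0.53175 0.0554 ]
mouth [0.5169 0.0446] [0.5493 0.0466] [0.5331 0.0456] neck [0.5319  0.04675]
mouth [0.5171 0.0365] [0.5495 0.0384] [0.5333  0.03745] neck [0.53215 0.0381 ]
channel [0.5348 0.033 ]
```

```bash
python3 - <<'E'
from h import *
plan([.5302,.092,.15],-86.5)
E
```

```text
t 5.57 pos [ 0.4684 -0.0518  0.3029] jawyaw 0.63 q [-0.32 -0.21  2.   -0.01  1.35 -0.33] F [-0.  -0.4  0. ] op 0.121
90 dpos [ 0.0618  0.1438 -0.1529] drot [ 0.0023 -0.0019  0.0159]
-90 dpos [ 0.0618  0.1438 -0.1529] drot [-0.0029 -0.0036 -0.9841]
```

Emit:
play_rows([
  {"delta_pos": [0.02, 0.035, 0], "delta_rot": [0.002, -0.002, 0.016], "claw": 2},
  {"delta_pos": [0.03, 0.07, -0.01], "delta_rot": [0.002, -0.002, 0.016], "claw": 2},
  {"delta_pos": [0.05, 0.105, -0.03], "delta_rot": [0.002, -0.002, 0.016], "claw": 2},
  {"delta_pos": [0.062, 0.135, -0.06], "delta_rot": [0.002, -0.002, 0.016], "claw": 2},
  {"delta_pos": [0.062, 0.144, -0.09], "delta_rot": [0.002, -0.002, 0.016], "claw": 2},
  {"delta_pos": [0.062, 0.144, -0.12], "delta_rot": [0.002, -0.002, 0.016], "claw": 2},
  {"delta_pos": [0.062, 0.144, -0.14], "delta_rot": [0.002, -0.002, 0.016], "claw": 2},
  {"delta_pos": [0.062, 0.144, -0.153], "delta_rot": [0.002, -0.002, 0.016], "claw": 2},
  {"delta_pos": [0.062, 0.144, -0.153], "delta_rot": [0.002, -0.002, 0.016], "claw": 2},
  {"delta_pos": [0.062, 0.144, -0.153], "delta_rot": [0.002, -0.002, 0.016], "claw": 2},
  {"delta_pos": [0.062, 0.144, -0.153], "delta_rot": [0.002, -0.002, 0.016], "claw": 2},
], newtons=120)

```text
time: 6.48
eef_pos: [0.5314, 0.0918, 0.1512]
tcp_rot: [0.485, 0.514, -0.484, 0.516]
contact_force: [0.4, -0.5, -1.1]
opening: 0.096
```

```bash
python3 - <<'E'
from h import *
plan([.5302,.092,.093],-86.5)
s=cv2.resize(ctrl.read_camera('scene')[150:270,340:500],None,fx=3,fy=3,interpolation=cv2.INTER_CUBIC)
t=cv2.resize(ctrl.read_camera('top')[180:280,150:260],None,fx=3,fy=3.6,interpolation=cv2.INTER_CUBIC)
cv2.imwrite('pics/s5.png',cv2.convertScaleAbs(cv2.hconcat([s,t]),alpha=1.4))
E
```

```text
t 6.48 pos [0.5314 0.0918 0.1512] jawyaw 3.49 q [-0.02  0.1   2.   -0.    1.04 -0.08] F [ 0.4 -0.5 -1.1] op 0.096
90 dpos [-0.0012  0.0002 -0.0582] drot [0.0003 0.0007 0.    ]
-90 dpos [-0.0012  0.0002 -0.0582] drot [ 1.2e-03 -5.0e-04 -1.0e+00]
```

View pics/s5.png

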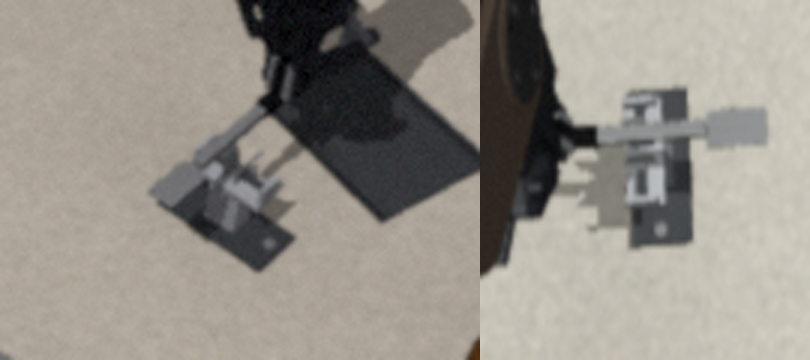

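The views show the spatula held level over the clip mouth, with the blade towards −y. Pressing down.

Emit:
play_rows([
  {"delta_pos": [-0.001, 0, -0.01], "delta_rot": [0, 0, 0], "claw": 2},
  {"delta_pos": [-0.001, 0, -0.018], "delta_rot": [0, 0, 0], "claw": 2},
  {"delta_pos": [-0.001, 0, -0.026], "delta_rot": [0, 0, 0], "claw": 2},
  {"delta_pos": [-0.001, 0, -0.032], "delta_rot": [0, 0, 0], "claw": 2},
  {"delta_pos": [-0.001, 0, -0.036], "delta_rot": [0, 0, 0], "claw": 2},
  {"delta_pos": [-0.001, 0, -0.04], "delta_rot": [0, 0, 0], "claw": 2},
  {"delta_pos": [-0.001, 0, -0.044], "delta_rot": [0, 0, 0], "claw": 2},
  {"delta_pos": [-0.001, 0, -0.044], "delta_rot": [0, 0, 0], "claw": 2},
])

```text
time: 7.25
eef_pos: [0.5305, 0.0918, 0.1071]
tcp_rot: [0.485, 0.514, -0.484, 0.516]
contact_force: [0.3, 0.1, -1.0]
opening: 0.098
```

Emit:
play_rows([
  {"delta_pos": [0, 0, -0.005], "delta_rot": [0, 0, 0], "claw": 2},
  {"delta_pos": [0, 0, -0.009], "delta_rot": [0, 0, 0], "claw": 2},
  {"delta_pos": [0, 0, -0.013], "delta_rot": [0, 0, 0], "claw": 2},
  {"delta_pos": [0, 0, -0.013], "delta_rot": [0, 0, 0], "claw": 2},
])

```text
time: 7.58
eef_pos: [0.5302, 0.0918, 0.0933]
tcp_rot: [0.485, 0.514, -0.484, 0.516]
contact_force: [0.4, 0.4, 0.5]
opening: 0.098
```

Emit:
play_rows([
  {"delta_pos": [0, 0, -0.002], "delta_rot": [0, 0, 0], "claw": 2},
  {"delta_pos": [0, 0, -0.004], "delta_rot": [0, 0, 0], "claw": 2},
  {"delta_pos": [0, 0, -0.004], "delta_rot": [0, 0, 0], "claw": 2},
])

```text
time: 7.83
eef_pos: [0.5311, 0.0922, 0.0913]
tcp_rot: [0.485, 0.514, -0.484, 0.516]
contact_force: [-2.1, 2.4, 10.3]
opening: 0.098
```

```bash
python3 - <<'E'
from h import *
plan([.5302,.092,.093],-86.5)
print(ctrl.get_state()['wrist_torque'])
s=cv2.resize(ctrl.read_camera('scene')[170:270,360:480],None,fx=4,fy=4,interpolation=cv2.INTER_CUBIC)
w=ctrl.read_camera('wrist'); cv2.imwrite('pics/w6.png',w)
w=cv2.resize(w[200:450,200:440],None,fx=1.3,fy=1.6)
cv2.imwrite('pics/s6.png',cv2.convertScaleAbs(cv2.hconcat([s,w]),alpha=1.4))
E
```

```text
t 7.83 pos [0.5311 0.0922 0.0913] jawyaw 3.5 q [-0.02  0.19  2.03 -0.    0.92 -0.08] F [-2.1  2.4 10.3] op 0.098
90 dpos [-0.0009 -0.0002  0.0017] drot [ 0.0003  0.0011 -0.    ]
-90 dpos [-0.0009 -0.0002  0.0017] drot [-1.7e-03  4.0e-04  1.0e+00]
[-0.05824535  0.51298752  0.04357748]
```

View pics/s6.png

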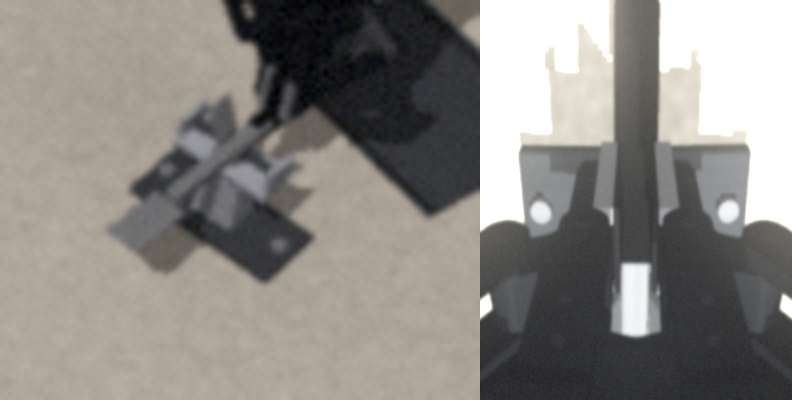

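Emit:
play_rows([
  {"delta_pos": [-0.001, 0, -0.002], "delta_rot": [0, 0, 0], "claw": 2},
  {"delta_pos": [-0.001, 0, -0.0035], "delta_rot": [0, 0, 0], "claw": 2},
  {"delta_pos": [-0.001, 0, -0.0035], "delta_rot": [0, 0, 0], "claw": 2},
])

```text
time: 8.18
eef_pos: [0.532, 0.0924, 0.0909]
tcp_rot: [0.486, 0.513, -0.483, 0.517]
contact_force: [-2.5, 1.3, 11.5]
opening: 0.099
```

Stiff stop at the expected depth (TCP 0.091; floor expected at 0.093). Release and rise.

Emit:
play_rows([
  {"delta_pos": [0, 0, 0.002], "delta_rot": [0, 0, 0], "claw": 45},
  {"delta_pos": [0, 0, 0.002], "delta_rot": [0, 0, 0], "claw": 45},
  {"delta_pos": [0, 0, 0.002], "delta_rot": [0, 0, 0], "claw": 45},
  {"delta_pos": [0, 0, 0.002], "delta_rot": [0, 0, 0], "claw": 45},
  {"delta_pos": [0, 0, 0.002], "delta_rot": [0, 0, 0], "claw": 45},
  {"delta_pos": [0, 0, 0.03], "delta_rot": [0, 0, 0], "claw": 45},
  {"delta_pos": [0, 0, 0.07], "delta_rot": [0, 0, 0], "claw": 45},
  {"delta_pos": [0, 0, 0.1], "delta_rot": [0, 0, 0], "claw": 45},
  {"delta_pos": [0, -0.04, 0.12], "delta_rot": [0, 0, 0], "claw": 45},
  {"delta_pos": [0, -0.08, 0.12], "delta_rot": [0, 0, 0], "claw": 45},
  {"delta_pos": [0, -0.1, 0.12], "delta_rot": [0, 0, 0], "claw": 45},
  {"delta_pos": [0, -0.1, 0.12], "delta_rot": [0, 0, 0], "claw": 45},
  {"delta_pos": [0, -0.1, 0.12], "delta_rot": [0, 0, 0], "claw": 45},
])

```text
time: 9.27
eef_pos: [0.5317, -0.0085, 0.2105]
tcp_rot: [0.487, 0.513, -0.484, 0.516]
contact_force: [0.1, -0.4, -0.3]
opening: 0.527
```

```bash
python3 - <<'E'
from h import *
plan([.535,.004,.14],-86.5)
c=ctrl.calibration('wrist'); w=ctrl.read_camera('wrist'); cv2.imwrite('pics/w7.png',w); np.save('pics/w7c.npy',c)
s=ctrl.read_camera('scene'); cv2.imwrite('pics/s7.png',s)
t=ctrl.read_camera('top'); cv2.imwrite('pics/t7.png',t)
s=cv2.resize(s[150:270,370:490],(400,400),interpolation=cv2.INTER_CUBIC)
cv2.imwrite('pics/v7.png',cv2.convertScaleAbs(cv2.hconcat([s,w[60:460,140:500]]),alpha=1.3))
E
```

```text
t 9.27 pos [ 0.5317 -0.0085  0.2105] jawyaw 3.36 q [-0.21  0.01  1.97  0.    1.15 -0.27] F [ 0.1 -0.4 -0.3] op 0.527
90 dpos [ 0.0033  0.0125 -0.0705] drot [0.0001 0.0021 0.0008]
-90 dpos [ 0.0033  0.0125 -0.0705] drot [ 3.200e-03 -2.000e-04 -9.992e-01]
```

View pics/v7.png

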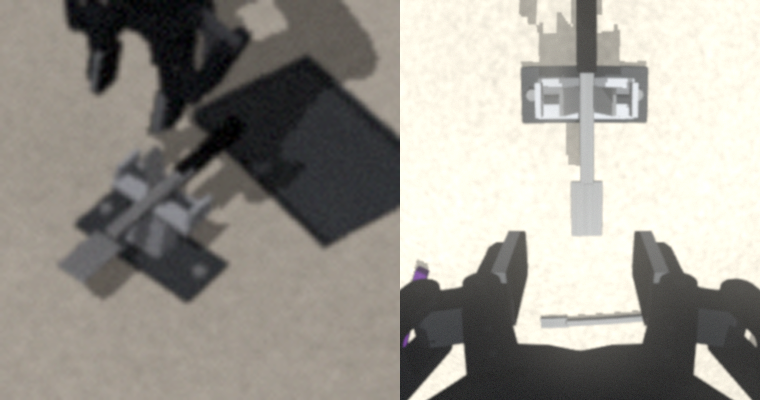

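The spatula sits centred in the clip jaws, handle towards the tray and blade towards −y; in the wrist crop the blade tip is at (587,235) and the handle joint at (587,72). I check the seating height by length and two-view triangulation.

```bash
python3 - <<'E'
from h import *
c=np.load('pics/w7c.npy',allow_pickle=True).item(); w=cv2.imread('pics/w7.png'); g=cv2.cvtColor(w,cv2.COLOR_BGR2GRAY).astype(int)
# row profile along the bar column for joint and tip
col=g[:,324:330].mean(1); d=np.abs(np.diff(col)); rows=[r for r in range(90,310) if d[r]>12]; print(rows)
print('tip row cols',g[285,300:352:2])
bu,bv=327,132; tu,tv=326.5,294.5
for dz in(-.004,0,.004,.008):
    J=onz(c,bu,bv,.070+dz,True); T=onz(c,tu,tv,.063+dz,True); e=T-J; print(dz,J,T,'len',round(np.linalg.norm(e[:2]),4),'yaw',np.degrees(np.arctan2(e[1],e[0])))
ct=ctrl.calibration('top'); t=cv2.imread('pics/t7.png')
cv2.imwrite('pics/t7c.png',cv2.convertScaleAbs(cv2.resize(t[190:270,150:270],None,fx=6,fy=6,interpolation=cv2.INTER_CUBIC),alpha=1.4))
E
```

```text
[131, 132, 133, 295]
tip row cols [194 196 196 201 197 190 159 155 152 155 156 155 152 154 157 156 154 155
 154 155 154 166 189 191 195 197]
-0.004 [0.5322 0.065  0.066 ] [ 0.54   -0.0601  0.059 ] len 0.1253 yaw -86.43221978730293
0 [0.5321 0.0649 0.07  ] [ 0.5397 -0.0583  0.063 ] len 0.1234 yaw -86.46999331210733
0.004 [0.532  0.0649 0.074 ] [ 0.5395 -0.0564  0.067 ] len 0.1215 yaw -86.46189613483843
0.008 [0.5319 0.0649 0.078 ] [ 0.5393 -0.0546  0.071 ] len 0.1197 yaw -86.45650158966059
```

View pics/t7c.png

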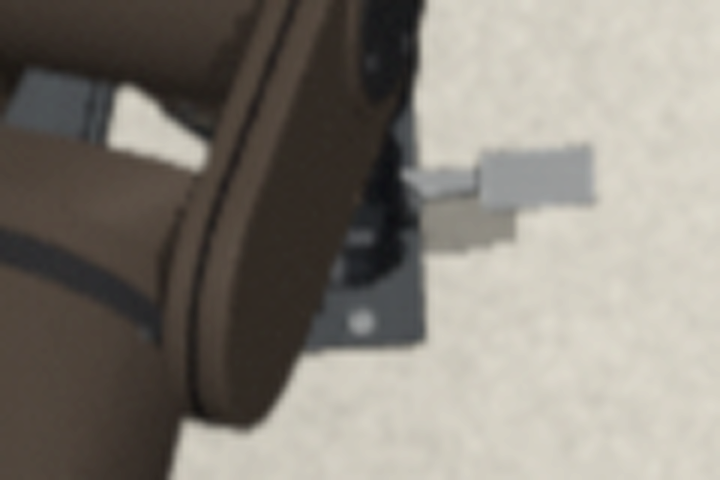

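The top crop shows the blade over the foot's −y side, flat and square. The length check (joint to tip 125 mm) puts the spatula at floor height within error and about 0.045 in y, so it is seated. That uses my 12 pictures, so the rest is by numbers. Next is the shank regrasp at +42.

Emit:
play_rows([
  {"delta_pos": [0.004, 0.0115, -0.02], "delta_rot": [0, 0.002, 0.001], "claw": 45},
  {"delta_pos": [0.004, 0.0115, -0.05], "delta_rot": [0, 0.002, 0.001], "claw": 45},
  {"delta_pos": [0.004, 0.0115, -0.08], "delta_rot": [0, 0.002, 0.001], "claw": 45},
  {"delta_pos": [0.004, 0.0115, -0.1], "delta_rot": [0, 0.002, 0.001], "claw": 45},
  {"delta_pos": [0.004, 0.0115, -0.112], "delta_rot": [0, 0.002, 0.001], "claw": 45},
  {"delta_pos": [0.004, 0.0115, -0.117], "delta_rot": [0, 0.002, 0.001], "claw": 45},
  {"delta_pos": [0.004, 0.0115, -0.117], "delta_rot": [0, 0.002, 0.001], "claw": 45},
  {"delta_pos": [0.004, 0.0115, -0.117], "delta_rot": [0, 0.002, 0.001], "claw": 45},
  {"delta_pos": [0.004, 0.0115, -0.117], "delta_rot": [0, 0.002, 0.001], "claw": 45},
], newtons=100)

```text
time: 10.17
eef_pos: [0.5369, 0.0047, 0.095]
tcp_rot: [0.484, 0.515, -0.483, 0.517]
contact_force: [1.5, -0.2, 0.5]
opening: 0.526
```

Emit:
play_rows([
  {"delta_pos": [0, 0, 0], "delta_rot": [0, 0, 0], "claw": 2},
  {"delta_pos": [0, 0, 0], "delta_rot": [0, 0, 0], "claw": 2},
  {"delta_pos": [0, 0, 0], "delta_rot": [0, 0, 0], "claw": 2},
  {"delta_pos": [0, 0, 0], "delta_rot": [0, 0, 0], "claw": 2},
  {"delta_pos": [0, 0, 0], "delta_rot": [0, 0, 0], "claw": 2},
  {"delta_pos": [0, 0, 0], "delta_rot": [0, 0, 0], "claw": 2},
  {"delta_pos": [0, 0, 0], "delta_rot": [0, 0, 0], "claw": 2},
  {"delta_pos": [0, 0, 0], "delta_rot": [0, 0, 0], "claw": 2},
])

```text
time: 10.83
eef_pos: [0.537, 0.0047, 0.0951]
tcp_rot: [0.484, 0.515, -0.483, 0.517]
contact_force: [-0.5, -1.0, 0.5]
opening: 0.021
```

The fingers closed over the bar: tips at 0.070 touched nothing, which also confirms the bar top is no higher than its seated height. Reopen, go 8 mm lower, regrip.

Emit:
play_rows([
  {"delta_pos": [-0.001, -0.0015, 0], "delta_rot": [0, 0, 0], "claw": 40},
  {"delta_pos": [-0.001, -0.0015, 0], "delta_rot": [0, 0, 0], "claw": 40},
  {"delta_pos": [-0.001, -0.0015, 0], "delta_rot": [0, 0, 0], "claw": 40},
  {"delta_pos": [-0.001, -0.0015, 0], "delta_rot": [0, 0, 0], "claw": 40},
  {"delta_pos": [-0.001, -0.0015, 0], "delta_rot": [0, 0, 0], "claw": 40},
  {"delta_pos": [-0.001, -0.0015, -0.005], "delta_rot": [0, 0, 0], "claw": 40},
  {"delta_pos": [-0.001, -0.0015, -0.0085], "delta_rot": [0, 0, 0], "claw": 40},
  {"delta_pos": [-0.001, -0.0015, -0.0085], "delta_rot": [0, 0, 0], "claw": 40},
  {"delta_pos": [-0.001, -0.0015, -0.0085], "delta_rot": [0, 0, 0], "claw": 40},
  {"delta_pos": [-0.001, -0.0015, -0.0085], "delta_rot": [0, 0, 0], "claw": 40},
  {"delta_pos": [-0.001, -0.0015, -0.0085], "delta_rot": [0, 0, 0], "claw": 2},
  {"delta_pos": [-0.001, -0.0015, -0.0085], "delta_rot": [0, 0, 0], "claw": 2},
  {"delta_pos": [-0.001, -0.0015, -0.0085], "delta_rot": [0, 0, 0], "claw": 2},
  {"delta_pos": [-0.001, -0.0015, -0.0085], "delta_rot": [0, 0, 0], "claw": 2},
  {"delta_pos": [-0.001, -0.0015, -0.0085], "delta_rot": [0, 0, 0], "claw": 2},
  {"delta_pos": [-0.001, -0.0015, -0.0085], "delta_rot": [0, 0, 0], "claw": 2},
  {"delta_pos": [-0.001, -0.0015, -0.0085], "delta_rot": [0, 0, 0], "claw": 2},
])

```text
time: 12.25
eef_pos: [0.5362, 0.0031, 0.0869]
tcp_rot: [0.484, 0.515, -0.483, 0.517]
contact_force: [-0.4, 1.2, 2.6]
opening: 0.076
```

Gripped (6.5 mm, like the earlier grip's reading below nominal). Lift out.

Emit:
play_rows([
  {"delta_pos": [0, 0, 0.003], "delta_rot": [0, 0, 0], "claw": 2},
  {"delta_pos": [0, 0, 0.008], "delta_rot": [0, 0, 0], "claw": 2},
  {"delta_pos": [0, 0, 0.014], "delta_rot": [0, 0, 0], "claw": 2},
  {"delta_pos": [0, 0, 0.022], "delta_rot": [0, 0, 0], "claw": 2},
  {"delta_pos": [0, 0, 0.035], "delta_rot": [0, 0, 0], "claw": 2},
  {"delta_pos": [0, 0, 0.055], "delta_rot": [0, 0, 0], "claw": 2},
  {"delta_pos": [0, 0, 0.08], "delta_rot": [0, 0, 0], "claw": 2},
  {"delta_pos": [0, 0, 0.11], "delta_rot": [0, 0, 0], "claw": 2},
  {"delta_pos": [0, 0, 0.13], "delta_rot": [0, 0, 0], "claw": 2},
  {"delta_pos": [0, 0, 0.13], "delta_rot": [0, 0, 0], "claw": 2},
  {"delta_pos": [0, 0, 0.13], "delta_rot": [0, 0, 0], "claw": 2},
])

```text
time: 13.17
eef_pos: [0.5369, 0.003, 0.2189]
tcp_rot: [0.485, 0.514, -0.482, 0.518]
contact_force: [0.2, -0.2, -0.8]
opening: 0.077
```

```bash
python3 - <<'E'
from h import *
plan([.5575,.2169,.2],-190.5)
c=ctrl.calibration('wrist'); w=ctrl.read_camera('wrist'); cv2.imwrite('pics/w8.png',w); np.save('pics/w8c.npy',c)
g=cv2.cvtColor(w,cv2.COLOR_BGR2GRAY).astype(int)
# dark handle columns per row (top of picture downwards)
for r in range(20,330,20):
    x=np.where(g[r,260:390]<75)[0]+260; print(r,(x.min(),x.max(),len(x)) if len(x) else None, end=' | ')
c5=c; s=ctrl.get_state()['eef_pos']
# expected pixel of handle end if level & grip at +42
def fish(c,p):
    q=np.array(c['camera_from_world'])@np.r_[p,1]; th=np.arctan2(np.hypot(q[0],q[1]),q[2]); h=np.hypot(q[0],q[1]); return np.round([c['cx']+c['fx']*th*q[0]/h,c['cy']+c['fy']*th*q[1]/h],1)
b=np.array([np.cos(np.radians(-86.5)),np.sin(np.radians(-86.5)),0])
for x,dz in((-95,.012),(-20,.012)):
  for tilt in(0,3,6): # deg handle down
    L=(42-x)/1000; print('\n',x,tilt,fish(c,s-b*L+[0,0,-.027+dz-L*np.sin(np.radians(tilt))]))
E
```

```text
t 13.17 pos [0.5369 0.003  0.2189] jawyaw 3.76 q [-0.18  0.01  1.95 -0.    1.17 -0.25] F [ 0.2 -0.2 -0.8] op 0.077
90 dpos [ 0.0206  0.2139 -0.0189] drot [ 0.0025  0.0011 -0.5792]
-90 dpos [ 0.0206  0.2139 -0.0189] drot [-0.001   0.0024  0.4208]
20 (np.int64(260), np.int64(364), 76) | 40 (np.int64(302), np.int64(364), 62) | 60 (np.int64(302), np.int64(338), 37) | 80 (np.int64(303), np.int64(338), 36) | 100 (np.int64(305), np.int64(338), 34) | 120 (np.int64(304), np.int64(338), 34) | 140 (np.int64(302), np.int64(351), 46) | 160 (np.int64(305), np.int64(336), 32) | 180 None | 200 None | 220 None | 240 None | 260 None | 280 None | 300 (np.int64(329), np.int64(331), 3) | 320 (np.int64(276), np.int64(363), 40) | 
 -95 0 [321.4 -34.5]

 -95 3 [321.2 -27. ]

 -95 6 [321.  -20.2]

 -20 0 [320.5 161.5]

 -20 3 [320.5 160.8]

 -20 6 [320.4 160.2]
```

Emit:
play_rows([
  {"delta_pos": [0.005, 0.01, 0], "delta_rot": [0.002, 0.001, -0.039], "claw": 2},
  {"delta_pos": [0.01, 0.025, 0], "delta_rot": [0.002, 0.001, -0.078], "claw": 2},
  {"delta_pos": [0.015, 0.04, 0], "delta_rot": [0.002, 0.001, -0.117], "claw": 2},
  {"delta_pos": [0.02, 0.055, 0], "delta_rot": [0.002, 0.001, -0.156], "claw": 2},
  {"delta_pos": [0.02, 0.07, 0], "delta_rot": [0.002, 0.001, -0.195], "claw": 2},
  {"delta_pos": [0.02, 0.085, 0], "delta_rot": [0.002, 0.001, -0.234], "claw": 2},
  {"delta_pos": [0.02, 0.1, 0], "delta_rot": [0.002, 0.001, -0.273], "claw": 2},
  {"delta_pos": [0.02, 0.115, 0], "delta_rot": [0.002, 0.001, -0.312], "claw": 2},
  {"delta_pos": [0.02, 0.13, 0], "delta_rot": [0.002, 0.001, -0.351], "claw": 2},
  {"delta_pos": [0.02, 0.145, 0], "delta_rot": [0.002, 0.001, -0.39], "claw": 2},
  {"delta_pos": [0.02, 0.16, 0], "delta_rot": [0.002, 0.001, -0.429], "claw": 2},
  {"delta_pos": [0.02, 0.175, 0], "delta_rot": [0.002, 0.001, -0.468], "claw": 2},
  {"delta_pos": [0.02, 0.19, 0], "delta_rot": [0.002, 0.001, -0.507], "claw": 2},
  {"delta_pos": [0.0206, 0.205, -0.01], "delta_rot": [0.002, 0.001, -0.546], "claw": 2},
  {"delta_pos": [0.0206, 0.214, -0.02], "delta_rot": [0.002, 0.001, -0.579], "claw": 2},
  {"delta_pos": [0.0206, 0.214, -0.02], "delta_rot": [0.002, 0.001, -0.579], "claw": 2},
  {"delta_pos": [0.0206, 0.214, -0.02], "delta_rot": [0.002, 0.001, -0.579], "claw": 2},
  {"delta_pos": [0.0206, 0.214, -0.02], "delta_rot": [0.002, 0.001, -0.579], "claw": 2},
  {"delta_pos": [0.0206, 0.214, -0.02], "delta_rot": [0.002, 0.001, -0.579], "claw": 2},
])

```text
time: 14.8
eef_pos: [0.5566, 0.2165, 0.1969]
tcp_rot: [0.704, -0.063, -0.704, -0.065]
contact_force: [-0.3, 0.2, -0.7]
opening: 0.076
```

```bash
python3 - <<'E'
from h import *
plan([.5575,.2169,.032],-190.5)
c=ctrl.calibration('wrist'); w=ctrl.read_camera('wrist'); cv2.imwrite('pics/w9.png',w); np.save('pics/w9c.npy',c)
g=cv2.cvtColor(cv2.imread('pics/w8.png'),cv2.COLOR_BGR2GRAY).astype(int)
col=g[150:200,316:326].mean(1); print('joint row',150+np.argmax(np.diff(col)))
# tray edges seen in this view: bench is bright
g=cv2.cvtColor(w,cv2.COLOR_BGR2GRAY); m=np.zeros_like(g); m[0:330]=(g[0:330]<125)*255
for r in range(10,330,25):
    x=np.where(np.diff(m[r].astype(int)))[0]; print(r,x.tolist())
E
```

```text
t 14.8 pos [0.5566 0.2165 0.1969] jawyaw -100.41 q [0.2  0.17 1.83 0.   1.14 1.95] F [-0.3  0.2 -0.7] op 0.076
90 dpos [ 0.0009  0.0004 -0.1649] drot [-0.0007  0.0001 -0.0005]
-90 dpos [ 0.0009  0.0004 -0.1649] drot [-2.000e-04 -1.100e-03  9.995e-01]
joint row 162
10 [301, 339]
35 [302, 339]
60 [301, 339]
85 [301, 338]
110 [301, 339]
135 [245, 391]
160 [246, 391, 472, 498, 505, 521]
185 [247, 307, 334, 390, 476, 523]
210 [248, 307, 333, 389, 479, 516, 534, 541]
235 [249, 307, 333, 388, 482, 519, 530, 546]
260 [251, 307, 332, 387, 485, 506, 516, 520, 537, 544, 546, 549]
285 [252, 307, 332, 386]
310 [276, 362]
```

The wrist check puts the tray edges at columns 245/391 to 252/386, so its middle is at 318–319. The spatula is at 320, so it is centred and parallel; the handle joint is at row 162 (161.5 expected). Lower it.

Emit:
play_rows([
  {"delta_pos": [0.001, 0, -0.03], "delta_rot": [-0.001, 0, 0], "claw": 2},
  {"delta_pos": [0.001, 0, -0.06], "delta_rot": [-0.001, 0, 0], "claw": 2},
  {"delta_pos": [0.001, 0, -0.09], "delta_rot": [-0.001, 0, 0], "claw": 2},
  {"delta_pos": [0.001, 0, -0.12], "delta_rot": [-0.001, 0, 0], "claw": 2},
  {"delta_pos": [0.001, 0, -0.14], "delta_rot": [-0.001, 0, 0], "claw": 2},
  {"delta_pos": [0.001, 0, -0.152], "delta_rot": [-0.001, 0, 0], "claw": 2},
  {"delta_pos": [0.001, 0, -0.16], "delta_rot": [-0.001, 0, 0], "claw": 2},
  {"delta_pos": [0.001, 0, -0.163], "delta_rot": [-0.001, 0, 0], "claw": 2},
  {"delta_pos": [0.001, 0, -0.164], "delta_rot": [-0.001, 0, 0], "claw": 2},
  {"delta_pos": [0.001, 0, -0.164], "delta_rot": [-0.001, 0, 0], "claw": 2},
])

```text
time: 15.68
eef_pos: [0.5589, 0.2167, 0.0346]
tcp_rot: [0.705, -0.064, -0.703, -0.064]
contact_force: [-0.2, -0.0, -0.4]
opening: 0.074
```

Emit:
play_rows([
  {"delta_pos": [-0.001, 0, -0.001], "delta_rot": [0, 0, 0], "claw": 2},
  {"delta_pos": [-0.001, 0, -0.002], "delta_rot": [0, 0, 0], "claw": 2},
  {"delta_pos": [-0.001, 0, -0.003], "delta_rot": [0, 0, 0], "claw": 2},
  {"delta_pos": [-0.001, 0, -0.0035], "delta_rot": [0, 0, 0], "claw": 2},
  {"delta_pos": [-0.001, 0, -0.0035], "delta_rot": [0, 0, 0], "claw": 2},
])

```text
time: 16.1
eef_pos: [0.5579, 0.2167, 0.0312]
tcp_rot: [0.706, -0.064, -0.703, -0.064]
contact_force: [0.3, -1.0, -0.9]
opening: 0.075
```

Emit:
play_rows([
  {"delta_pos": [0, 0, -0.001], "delta_rot": [0, 0, 0], "claw": 2},
  {"delta_pos": [0, 0, -0.0015], "delta_rot": [0, 0, 0], "claw": 2},
  {"delta_pos": [0, 0, -0.0015], "delta_rot": [0, 0, 0], "claw": 2},
])

```text
time: 16.35
eef_pos: [0.558, 0.2168, 0.0311]
tcp_rot: [0.705, -0.064, -0.703, -0.064]
contact_force: [-4.5, -1.2, 7.0]
opening: 0.073
```

Contact with the tray floor at the expected height. Release and rise.

Emit:
play_rows([
  {"delta_pos": [0, 0, 0.001], "delta_rot": [0, 0, 0], "claw": 2},
  {"delta_pos": [0, 0, 0.001], "delta_rot": [0, 0, 0], "claw": 35},
  {"delta_pos": [0, 0, 0.001], "delta_rot": [0, 0, 0], "claw": 35},
  {"delta_pos": [0, 0, 0.001], "delta_rot": [0, 0, 0], "claw": 35},
  {"delta_pos": [0, 0, 0.001], "delta_rot": [0, 0, 0], "claw": 35},
  {"delta_pos": [0, 0, 0.001], "delta_rot": [0, 0, 0], "claw": 35},
  {"delta_pos": [0, 0, 0.01], "delta_rot": [0, 0, 0], "claw": 35},
  {"delta_pos": [0, 0, 0.03], "delta_rot": [0, 0, 0], "claw": 35},
  {"delta_pos": [0, 0, 0.06], "delta_rot": [0, 0, 0], "claw": 35},
  {"delta_pos": [0, 0, 0.1], "delta_rot": [0, 0, 0], "claw": 35},
  {"delta_pos": [0, 0, 0.14], "delta_rot": [0, 0, 0], "claw": 35},
  {"delta_pos": [0, 0, 0.18], "delta_rot": [0, 0, 0], "claw": 35},
  {"delta_pos": [0.04, 0, 0.22], "delta_rot": [0, 0, 0], "claw": 35},
  {"delta_pos": [0.08, 0, 0.25], "delta_rot": [0, 0, 0], "claw": 35},
  {"delta_pos": [0.1, 0, 0.25], "delta_rot": [0, 0, 0], "claw": 35},
  {"delta_pos": [0.1, 0, 0.25], "delta_rot": [0, 0, 0], "claw": 35},
])

```text
time: 17.68
eef_pos: [0.6644, 0.2161, 0.2867]
tcp_rot: [0.709, -0.064, -0.699, -0.066]
contact_force: [-0.2, -0.7, 0.6]
opening: 0.41
```

```bash
python3 - <<'E'
from h import *
plan([.5575,.2169,.032],-190.5)
import cv2
c=ctrl.calibration('scene'); s=ctrl.read_camera('scene'); cv2.imwrite('pics/s10.png',s)
def at(p): u,v=proj(c,p); return np.round([u,v]).tolist(), s[int(round(v)),int(round(u))].tolist()
b=np.array([-.983,.182]); o=np.array([.5988,.2092])
n=np.array([-b[1],b[0]])
for x,h in((-105,.016),(-90,.016),(-57,.016),(-25,.016),(-10,.014),(10,.014),(42,.014),(70,.007),(80,.007),(100,.007),(110,.004)):
    P=np.r_[o+b*x/1000,h]; print(x,at(P))
    if x in(-57,42,80): print('   across',[ (k,int(np.mean(at(np.r_[P[:2]+n*k/1000,h])[1]))) for k in range(-24,25,4)])
w=ctrl.read_camera('wrist'); cv2.imwrite('pics/w10.png',w)
t=ctrl.read_camera('top'); cv2.imwrite('pics/t10.png',t)
E
```

```text
t 17.68 pos [0.6644 0.2161 0.2867] jawyaw -100.53 q [ 0.17  0.31  1.49 -0.    1.33  1.93] F [-0.2 -0.7  0.6] op 0.41
90 dpos [-0.1069  0.0008 -0.2547] drot [-0.0002  0.0047  0.0002]
-90 dpos [-0.1069  0.0008 -0.2547] drot [ 7.400e-03  4.000e-04 -9.998e-01]
-105 ([505.0, 228.0], [107, 115, 121])
-90 ([500.0, 224.0], [13, 16, 13])
-57 ([491.0, 216.0], [13, 14, 15])
   across [(-24, 114), (-20, 113), (-16, 114), (-12, 111), (-8, 109), (-4, 78), (0, 14), (4, 5), (8, 8), (12, 12), (16, 37), (20, 100), (24, 112)]
-25 ([483.0, 208.0], [14, 12, 13])
-10 ([479.0, 204.0], [76, 75, 75])
10 ([474.0, 200.0], [77, 74, 75])
42 ([466.0, 192.0], [72, 71, 71])
   across [(-24, 37), (-20, 39), (-16, 34), (-12, 35), (-8, 37), (-4, 43), (0, 71), (4, 76), (8, 64), (12, 49), (16, 42), (20, 36), (24, 37)]
70 ([458.0, 187.0], [76, 75, 76])
80 ([456.0, 185.0], [79, 77, 78])
   across [(-24, 34), (-20, 36), (-16, 39), (-12, 43), (-8, 68), (-4, 75), (0, 78), (4, 76), (8, 78), (12, 71), (16, 55), (20, 36), (24, 37)]
100 ([451.0, 180.0], [71, 70, 70])
110 ([448.0, 179.0], [37, 36, 35])
```

```bash
python3 - <<'E'
from h import *
a=cv2.imread('pics/scene0.png')[255:315,325:400].astype(int);b=ctrl.read_camera('scene')[255:315,325:400].astype(int)
print('plain region diff>40:',int((np.abs(a-b).max(2)>40).sum()))
plan([.5575,.2169,.032],-190.5)
print(ctrl.sign_off())
E
```

```text
plain region diff>40: 0
t 17.88 pos [0.6568 0.2167 0.28  ] jawyaw -100.42 q [ 0.17  0.31  1.51 -0.    1.33  1.93] F [-0.4 -0.2 -0.6] op 0.405
90 dpos [-9.93e-02  2.00e-04 -2.48e-01] drot [ 0.0003 -0.     -0.0005]
-90 dpos [-9.93e-02  2.00e-04 -2.48e-01] drot [0.000e+00 4.000e-04 9.995e-01]
the job is handed in; nothing more can be done
None
```

The spatula is in the tray, blade towards the closed end and handle over the open end, and the job was handed in at about 17.9 s of the 58 s allowed. I picked it up by the black handle, pressed its waist into the clip until it met a stiff stop (about 11 N) and let go. I then took it by the steel shank from the blade side, lifted it out, laid it in the tray and moved the arm clear.

**Last checks**
- **In the tray:** sampling the scene picture along the spatula's length found its handle, bar and blade where intended. Across its width it showed 3–5 mm off to one side, which could be the camera calibration or shadow. The wrist view before lowering showed it within about 1 px of the tray's centre line.
- **Seating in the clip:** no measurement of the floor contact was better than about 3 mm. The stop height, the length seen in the camera and the fingertips clearing the bar's top all fit it being seated.
- **Plain spatula:** its area of the picture is unchanged from the start.

**What disagreed**
- My first attempt on the shank closed just above the bar and touched nothing; I reopened and gripped 8 mm lower.
- The gripper read about 4 mm narrower than the part in both grips. I did not find out why, but neither grip showed any sign of slipping.

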